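# Hang the green cutting board to dry on an S-hook

## Task

Hang the green cutting board up to dry: take the S-hook out of its wooden block, pass its small lower bend through the hole in the green board, lift the board out of the rack on the hook, and hang the hook's large upper bend over the drying rail so that the board hangs free and has all but stopped swinging. Leave the red board in its slot and do not disturb the lemon, the tomato or the timer.

Things in the scene. Friction and masses are not known exactly. Their poses are not given: they have to be found in the camera images.
- hook: Steel S-hook of 7 mm wire, 127 mm tall, flat in its own xz plane, about 80 g, standing upright in the wooden block. Origin level with the underside of the lower bend, straight below the blue grip sleeve; z up. Upper bend goes from the sleeve to +x; below the sleeve the wire slants from (x 0, z 75 mm) to (37, 47), drops at x = 40 to the lower bend, whose short tip points up at x = 12.
- hook_grip (a point): Centre of the hook's blue plastic grip sleeve (x 0, z 88 mm in the hook's frame): 14 mm in x, 11 mm in y, 30 mm tall; pinch it from above across y. The hook's top is 38 mm above this point.
- hook_tip (a point): Top end of the hook's short lower tip (x 12, z 19 mm in the hook's frame; wire reaches out to x = 8.5 mm). The lower bend up to this tip is 19 mm high in all, so it passes through the board's hole when the hook is moved level towards its own -x, tip leading. The plate then stands in the 21 mm gap between tip and drop.
- hook_seat (a point): On the hook: wire centre at the bottom of the lower bend (x 26, z 3.5 mm in the hook's frame; wire there z = 0 to 7 mm), where the board comes to hang.
- hook_crown (a point): On the hook: inside top of the upper bend (x 26, z 119.5 mm in the hook's frame), which comes to lie on the rail's bar, straight above the seat. The upper bend ends in a down-pointing tip at x = 52 mm, lowest point z = 91.5 mm; the mouth between sleeve wire and tip is 45 mm wide.
- hook_block: Fixed wooden block, 64 x 46 x 44 mm, in which the hook stands; origin at the centre of its underside. Slot along its x, 38 x 9 mm, open at the top, its floor 6 mm above the origin; the hook's lower bend stands in it, and is drawn straight up.
- green_board: Green cutting board to be hung, standing upright in the rack: 8 mm thick (x), 90 mm wide (y), 110 mm tall (z); origin at the centre of its bottom edge. Round hole of 30 mm right through along x, centre 83 mm above the origin, 12 mm of plate above the hole. Mass about 120 g.
- green_board_hole (a point): Centre of the hole in the green board, at half its thickness; x runs along the hole's axis.
- red_board: Red cutting board, same shape, in the rack's other slot (the two may be swapped); bystander, leave it there.
- rack: Fixed white board rack, 70 x 230 x 42 mm; origin at the centre of its underside. Two slots side by side at y = +60 and -60 mm, each 10 mm wide in x and 94 mm long in y, floor 6 mm above the origin, 36 mm deep: a board must rise 36 mm to be free of it. The boards stand up to 116 mm above the worktop; their flat faces look to the rack's +-x.
- rail: Fixed steel drying rail; origin on the worktop below the middle of the bar. Round bar of 10 mm along its y, 320 mm between two posts (13 mm thick, feet 110 mm long in x and 34 mm wide), bar centre 240 mm above the origin. Its +x looks away from the robot. A hook hung on it with the board reaches down to about 33 mm above the worktop.
- rail_mid (a point): Middle of the rail's bar, on its centre line.
- lemon_a: Lemon, 78 x 55 x 56 mm, bystander; origin at its underside as it lay at first.
- tomato_a: Tomato, 74 x 72 x 69 mm, bystander; origin at its underside as it lay at first.
- timer: White kitchen timer lying flat, 66 x 66 x 20 mm, bystander; origin at the centre of its underside.
There are look-alikes about, which are no part of the job. There is more than one size of the hook; the job needs the larger.

How it is judged:
On the way, in this order (a step that is already met when the one before it is completed fails the run):
1. the S-hook is drawn up out of its block (z of hook in the frame of hook_block above 0.055 m), for 0.2 s.
2. the hook's lower bend is through the hole of the green board while it still stands in the rack (x of hook_seat in the frame of green_board_hole between -0.012 and 0.012 m and y of hook_seat in the frame of green_board_hole between -0.013 and 0.013 m and z of hook_seat in the frame of green_board_hole between -0.015 and 0.015 m and z of green_board in the frame of rack below 0.03 m), for 0.1 s.
3. the green board, hanging on the hook and not held by the fingers, is lifted clear of the rack (x of hook_seat in the frame of green_board_hole between -0.012 and 0.012 m and y of hook_seat in the frame of green_board_hole between -0.013 and 0.013 m and z of hook_seat in the frame of green_board_hole between -0.015 and 0.015 m and z of green_board in the frame of rack above 0.05 m and contact force between green_board and the fingers below 0.3 N), for 0.2 s.
At the end, for the whole second after the job is handed in: Lower bend through the green board's hole, crown on the rail's bar (within 15 mm across it, 150 mm of its middle), hook within 0.35 and board within 0.25 rad of upright, board 15 mm clear of the worktop, off the rail, board and hook slower than 0.1 m/s; red board within 20 mm of its start (x of hook_seat in the frame of green_board_hole between -0.012 and 0.012 m and y of hook_seat in the frame of green_board_hole between -0.013 and 0.013 m and z of hook_seat in the frame of green_board_hole between -0.015 and 0.015 m and x of hook_crown in the frame of rail_mid between -0.015 and 0.015 m and y of hook_crown in the frame of rail_mid between -0.15 and 0.15 m and z of hook_crown in the frame of rail_mid between -0.003 and 0.012 m and angle between hook's own z axis and vertical below 0.35 rad and angle between green_board's own z axis and vertical below 0.25 rad and height (world z) of green_board above 0.015 m and linear speed of each of green_board, hook below 0.1 m/s and contact force between green_board and rail below 0.3 N and distance of red_board from where it was at the start of the episode below 0.02 m); the robot touches nothing.
It fails at once if the red board is moved more than 20 mm (distance of red_board from where it was at the start of the episode above 0.02 m).
It fails at once if the lemon, tomato or timer is moved more than 30 mm (distance of any of lemon_a, tomato_a, timer from where it was at the start of the episode above 0.03 m).
It fails at once if the hook is dropped: it lies over (angle between hook's own z axis and vertical above 1.1 rad).
It also fails if it takes over 69 s, if anything falls off the work surface, if the arm or the gripper's body presses on something with over 40 N, if the wrist force passes 120 N, or if a joint passes its speed limit or range.

## Robot

A 6-joint arm with a two-finger parallel gripper is mounted at the origin on a cart in front of the work surface, level with it; the furniture and walls round the work are solid. World frame = base frame: x ahead of the robot, y to its left, z up, the work surface at z = 0. Lengths are in m, angles in rad, forces in N, time in s.
With the tool pointing down it reaches from about 0.35 to 0.975 m from the base axis. Payload 4.9 kg.
Tool frame: the origin (TCP) lies at the very end of the fingers, on their centre line; the grasp point (between the pads) lies 19 mm behind it; z points along the fingers, y is the line along which they close (so a half turn about z gives the same grasp; the last joint's range is limited). The gripper opens to 85 mm and grips with 20 to 120 N. Pads are 22 mm wide; open, the fingers measure 114 mm over their backs; the gripper's body (76 mm by 85 mm) begins 54 mm behind the grasp point. The pads swing forward as they close: fully open they stand 13 mm farther back than shut.
Start: joints at [-1.407, 0.053, 1.613, -0, 1.476, -0.119], TCP at [0.174, -0.6, 0.231] pointing down, gripper open.
Joint ranges: [-3.01, 3.01], [-1.01, 2.22], [0.06, 2.58], [-1.02, 4.17], [0.09, 2.62], [-3.14, 3.14]. Speed limits (rad/s): [2.57, 2.57, 3.14, 3.14, 3.14, 3.14].

## Interface

Orientations are given as a unit quaternion [w, x, y, z].
In Python, from plant import manip gives the robot as it stands.
- The arm moves only by the tool move_arm, never from a script. Its argument "plan" is a list that holds one entry, the list of rows, each a list of 7 numbers: the shift along the tool's x, y, z as a fraction of full scale, then the turn, a rotation vector about the tool's x, y, z as a fraction of full scale, then the closure, from 0 (fully open) to 1 (shut). In form: [[[dx, dy, dz, wx, wy, wz, fingers], ...]]. A call has exactly 10 rows; each row shifts and turns the commanded pose from where the row before left it, along the tool's axes as they then stand; what a row does not reach is not made up. Full scale, the value 1, is 0.12 m for a shift and 0.15 rad for a turn. A row lasts 1/8 s, in which the tool goes at most 62.5 mm and 10.7 degrees, less where a joint would pass 70% of its speed; a pose out of reach is approached as far as the arm can. A call with a number of a shift or a turn outside -1 to 1 is refused whole. A call with a gripper value outside its range is refused whole. The fingers move at their own pace and stop on an object; the grip force is fixed at half the most. Time passes only in rows, so rows that do not move let the fingers close, or fill a call up. It gives the time, the measured TCP pose, the force, the opening and the grip force at its end, in the units of the state.
- manip.state(): the state, without advancing time (a new reading comes with each control period).
- manip.grab_frame(name): name is "side" or "top"; returns a dict with "pixels" (420x560x3 uint8, blue, green, red), "depth" (420x560 float32, m along the optical axis (not along the pixel's ray), 0 where there is no reading), "vfov" (degrees; the focal length in pixels is half the picture's height over the tangent of half this angle, whatever the lens; pixels are square), "cx", "cy" (the principal point, pixels), "dist_coeffs" ([k1, k2, p1, p2, k3] as OpenCV has them; the pictures are not rectified), "view" (4x4, takes a point from world to camera coordinates). Camera axes: x right, y down, z forward; pixel columns grow to the right and rows downward; lengths in m; the calibration is good to about 2 mm. A picture is of the moment at which its call begins.
- manip.job_done(): hands the job in; it is judged then, once.
The state is a dict: "time": time; "joint_pos": joint angles; "joint_vel": joint speeds; "joint_efforts": joint torques, N m; "tool_pos": TCP position; "tool_rot": TCP orientation; "contact_force": force on the tool from outside, world axes, zero at the start; "ft_torque": the same for the moment, N m; "gripper_width": opening from 0.0 (shut) to 1.0 (fully open); "grasp_force": force on a finger pad.
Only numpy, scipy, OpenCV 4.12 (cv2) and the standard library are available. Lean on these libraries where they do the work, as an engineer would, in place of code of your own. Each camera call takes 0.05 s, during which the arm holds its last target. There are 200 camera calls.

## Working session

There is one attempt and no reset: what is moved stays moved. The work goes in short steps, Python scripts to look and compute and a tool call to move; the robot and the scene stay as the last step left them, time stands still between calls to the robot, and variables do not carry over. Pictures are saved under pics/ and viewed, at most 12 in all, crops included, and the job is handed in when it is done.

Besides the shell and the picture viewer there is one more tool, called in YAML: its name, and indented under it one key for each argument. move_arm: Moves the arm, as the interface text tells. Its arguments: {"type":"object","properties":{"plan":{"type":"array"}},"required":["plan"]}

```bash
mkdir -p pics
cat > h.py <<'E'
import numpy as np, cv2
from plant import manip
def grab(n):
    f=manip.grab_frame(n); im=f["pixels"]; h=im.shape[0]
    fl=h/2/np.tan(np.radians(f["vfov"])/2)
    K=np.array([[fl,0,f["cx"]],[0,fl,f["cy"]],[0,0,1.]]); D=np.array(f["dist_coeffs"],float)
    V=np.array(f["view"]); return dict(im=im,d=f["depth"],K=K,D=D,V=V)
def cloud(f):
    h,w=f["d"].shape; u,v=np.meshgrid(np.arange(w),np.arange(h))
    p=cv2.undistortPoints(np.stack([u,v],-1).reshape(-1,1,2).astype(np.float64),f["K"],f["D"]).reshape(h,w,2)
    c=np.dstack([p,np.ones((h,w))])*f["d"][...,None]
    W=(c-f["V"][:3,3])@f["V"][:3,:3]; W[f["d"]==0]=np.nan; return W
def ray(f,uv):
    p=cv2.undistortPoints(np.array(uv,float).reshape(-1,1,2),f["K"],f["D"]).reshape(-1,2)
    R=f["V"][:3,:3]; o=-R.T@f["V"][:3,3]; return o,np.c_[p,np.ones(len(p))]@R
def onz(f,uv,z):
    o,d=ray(f,uv); return o+d*((z-o[2])/d[:,2:3])
def proj(f,P):
    return cv2.projectPoints(np.array(P,float).reshape(-1,1,3),cv2.Rodrigues(f["V"][:3,:3])[0],f["V"][:3,3],f["K"],f["D"])[0].reshape(-1,2)
E
python3 - <<'E'
from h import *
for n in("top","side"):
    f=grab(n); cv2.imwrite(f"pics/{n}0.png",f["im"]); np.savez(f"{n}0.npz",**f)
    R=f["V"][:3,:3]; print(n,-R.T@f["V"][:3,3],R[2],f["K"][0,0],f["D"])
E
```

```text
top [0.46303981 0.03260976 1.09762479] [ 0.05914541 -0.02392948 -0.99796252] 392.14301927016595 [-0.09596678  0.          0.          0.          0.        ]
side [0.08167087 0.7264812  0.50348229] [ 0.51343706 -0.76891286 -0.38099265] 412.5196505949429 [0.00495522 0.         0.         0.         0.        ]
```

View pics/top0.png

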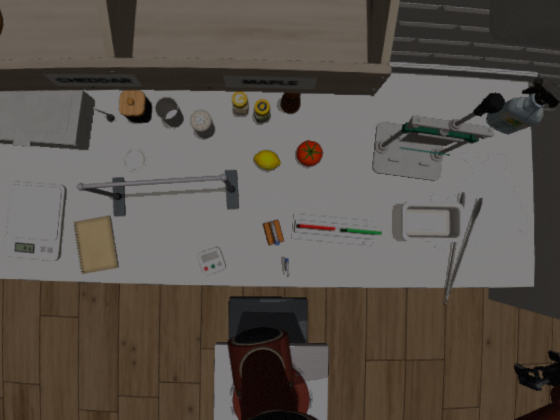

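View pics/side0.png

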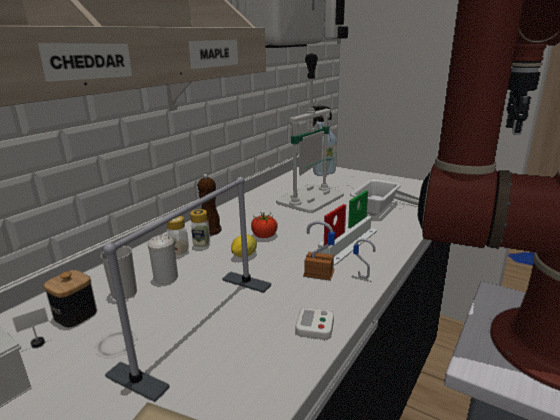

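The top view shows the rail bar from (80,187) to (225,178), the block with the hook at (274,232), the red board at (315,227) and the green board at (360,232). The lemon is at (267,160), the tomato at (310,153) and the timer at (210,261). The small decoy hook is at (285,266).

Run:
```python
from h import *
np.set_printoptions(precision=4,suppress=True)
fs={n:dict(np.load(n+"0.npz")) for n in("top","side")}
for n,f in fs.items():
    f["W"]=cloud(f); f["hsv"]=cv2.cvtColor(f["im"],cv2.COLOR_BGR2HSV)
def pts(n,lo,hi,box,z=(0,1)):
    f=fs[n];m=cv2.inRange(f["hsv"],lo,hi)>0
    mm=np.zeros_like(m);mm[box[1]:box[3],box[0]:box[2]]=1
    m&=mm; W=f["W"]; m&=(W[...,2]>z[0])&(W[...,2]<z[1]); return W[m],np.argwhere(m)[:,::-1]
def rep(l,P):
    if len(P)<4: print(l,len(P));return
    r=cv2.minAreaRect(P[:,:2].astype(np.float32)); c,s,vt=np.linalg.svd(P[:,:2]-P[:,:2].mean(0),full_matrices=False)
    print(l,len(P),"mean",P.mean(0),"rect",np.round(r[0],4),np.round(r[1],4),round(r[2],1),"z",np.percentile(P[:,2],[2,50,98]),"axis",vt[0],"ang",np.degrees(np.arctan2(vt[0,1],vt[0,0])).round(2))
G=((45,80,30),(90,255,255)); 
rep("green top",pts("top",*G,(335,215,390,250))[0])
rep("green side",pts("side",*G,(340,185,375,235))[0])
rep("red top",pts("top",(0,120,50),(8,255,255),(290,215,340,240))[0])
rep("block top",pts("top",(5,100,30),(18,255,255),(258,215,290,250),(.03,.06))[0])
rep("block side",pts("side",(5,100,30),(18,255,255),(295,245,340,280),(.036,.055))[0])
for n,b in(("top",(258,212,295,250)),("side",(315,225,345,252))):
    P,uv=pts(n,(100,80,30),(130,255,255),b); rep("sleeve "+n,P); print(uv.mean(0))
# hook wire above block
for n,b in(("top",(250,205,300,250)),("side",(295,215,345,256))):
    rep("hook wire "+n,pts(n,(0,0,0),(180,255,255),b,(.085,.16))[0])
for n,b in(("top",(70,165,245,200)),("side",(100,170,250,270))):
    P=pts(n,(0,0,0),(180,255,255),b,(.225,.255))[0]; rep("bar "+n,P); print(P.min(0),P.max(0))
W=fs["top"]["W"]
# rack: height 30-50mm
rep("rack",pts("top",(0,0,0),(180,255,255),(285,205,390,250),(.034,.05))[0])
for n,b,s in(("top",(258,205,300,250),10),("side",(285,210,380,285),6),("top",(285,205,395,250),6)):
    im=fs[n]["im"][b[1]:b[3],b[0]:b[2]]; cv2.imwrite(f"pics/c_{n}{b[0]}.png",cv2.resize(im,None,fx=s,fy=s,interpolation=cv2.INTER_CUBIC))
a=cv2.imread("pics/c_side285.png");b=cv2.imread("pics/c_top258.png")
a=cv2.resize(np.clip(a*1.6,0,255).astype(np.uint8),(460,363));b=cv2.resize(np.clip(b*1.6,0,255).astype(np.uint8),(339,363))
c=cv2.resize(np.clip(cv2.imread("pics/c_top285.png")*1.6,0,255).astype(np.uint8),(555,225))
o=np.zeros((600,800,3),np.uint8);o[:363,:460]=a;o[:363,461:800]=b;o[370:595,:555]=c;cv2.imwrite("pics/m1.png",o)
```

```text
green top 122 mean [ 0.4725 -0.2208  0.1067] rect [ 0.4732 -0.2237] [0.0109 0.0879] 0.8 z [0.0401 0.1146 0.1179] axis [-0.0614 -0.9981] ang -93.52
green side 473 mean [ 0.4688 -0.2207  0.0813] rect [ 0.4816 -0.2695] [0.0347 0.1829] 14.3 z [0.0434 0.0807 0.1175] axis [0.0632 0.998 ] ang 86.38
red top 120 mean [ 0.4813 -0.1019  0.1132] rect [ 0.4824 -0.1032] [0.0877 0.0107] 85.6 z [0.0544 0.1155 0.1187] axis [-0.0687 -0.9976] ang -93.94
block top 245 mean [0.4676 0.0049 0.0431] rect [0.467  0.0042] [0.0581 0.0409] 15.9 z [0.0387 0.0432 0.0469] axis [-0.9677 -0.2519] ang -165.41
block side 283 mean [0.4601 0.0075 0.0427] rect [0.4636 0.0026] [0.0579 0.0424] 16.4 z [0.0363 0.0436 0.0461] axis [-0.9107 -0.413 ] ang -155.61
sleeve top 13 mean [ 0.4402 -0.0036  0.11  ] rect [ 0.4405 -0.0034] [0.0095 0.0097] 19.2 z [0.1048 0.1095 0.1173] axis [ 0.1325 -0.9912] ang -82.39
[276.9231 242.5385]
sleeve side 83 mean [ 0.4383 -0.0018  0.0967] rect [ 0.4384 -0.0023] [0.0133 0.0103] 13.2 z [0.081  0.0975 0.1098] axis [-0.9464 -0.3231] ang -161.15
[330.6867 237.747 ]
hook wire top 80 mean [ 0.4613 -0.0007  0.1215] rect [ 0.4614 -0.0223] [0.0722 0.0568] 87.2 z [0.1    0.125  0.1335] axis [-0.9982 -0.0598] ang -176.57
hook wire side 324 mean [ 0.4645 -0.035   0.1071] rect [ 0.4586 -0.065 ] [0.1581 0.0581] 87.4 z [0.0857 0.1063 0.1312] axis [-0.2342  0.9722] ang 103.55
bar top 708 mean [0.571  0.281  0.2438] rect [0.5707 0.2803] [0.0154 0.3318] 4.5 z [0.2393 0.2438 0.248 ] axis [ 0.0784 -0.9969] ang -85.5
[0.5505 0.1149 0.2311] [0.5909 0.4461 0.2493]
bar side 1103 mean [0.5633 0.3165 0.2413] rect [0.5679 0.2805] [0.0148 0.3333] 4.9 z [0.2274 0.2424 0.2475] axis [ 0.0838 -0.9965] ang -85.19
[0.5472 0.114  0.225 ] [0.5886 0.4467 0.2491]
rack 714 mean [ 0.4765 -0.161   0.0408] rect [ 0.4765 -0.163 ] [0.2198 0.0341] 85.6 z [0.0363 0.0409 0.045 ] axis [-0.0714 -0.9974] ang -94.09
```

View pics/m1.png

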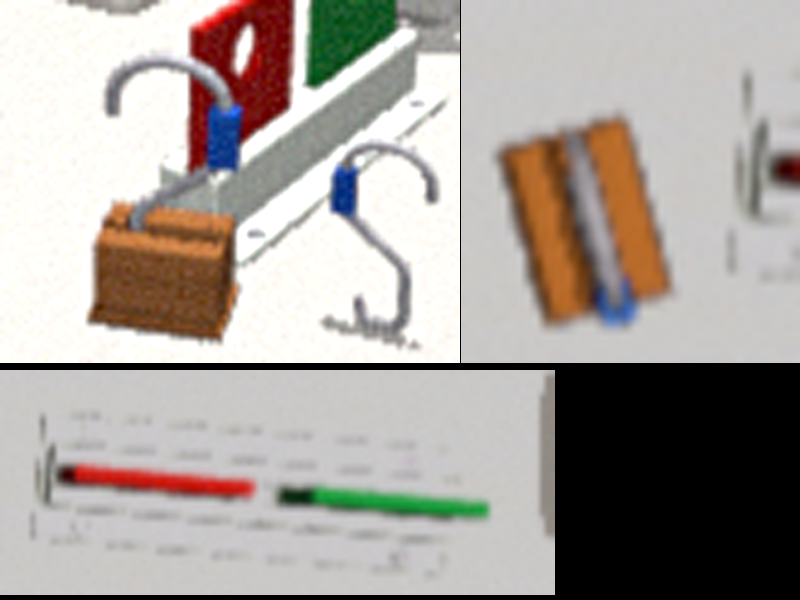

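The crops show the big hook at an angle in its block: the blue sleeve is on the robot side and the upper bend points away. The red and green boards stand in line, and the small decoy hook stands free. The measurements agree with the given sizes (block centre to sleeve 26 mm, board spacing 120.8 mm). Next I work out the tool motion.

```bash
cat >> h.py <<'E'
from scipy.spatial.transform import Rotation as Ro
np.set_printoptions(precision=4,suppress=True)
def go(target,yaw):
    """shift (tool axes) and turn, in full-scale units, to a down pose with tool x at yaw(deg) (or half turn)"""
    s=manip.state(); q=s["tool_rot"]; R=Ro.from_quat([q[1],q[2],q[3],q[0]])
    print("t",s["time"],"pos",np.array(s["tool_pos"]),"toolx yaw",np.degrees(np.arctan2(*R.as_matrix()[[1,0],0])),"z",R.as_matrix()[:,2],"F",s["contact_force"],"w",s["gripper_width"],s["grasp_force"],"q",np.array(s["joint_pos"]))
    for k in(0,180):
        T=Ro.from_euler("z",yaw+k,degrees=True)*Ro.from_euler("x",180,degrees=True)
        rv=(R.inv()*T).as_rotvec(); print(" yaw",yaw+k,"turn",rv/.15)
    print(" shift",R.inv().apply(np.array(target)-s["tool_pos"])/.12," world d",np.array(target)-s["tool_pos"])
E
python3 -c "
from h import *
go([.441,-.003,.24],15.5)"
```

```text
t 0.1 pos [ 0.1743 -0.5996  0.2302] toolx yaw 16.205362101737833 z [-0.0003  0.0018 -1.    ] F [-0.4162 -0.217   0.1546] w 1.0031470469217063 0.0 q [-1.407   0.0533  1.6142 -0.      1.476  -0.119 ]
 yaw 15.5 turn [-0.0124 -0.0012  0.0821]
 yaw 195.5 turn [  0.0019  -0.0194 -20.8619]
 shift [ 3.5216 -4.1542 -0.0735]  world d [0.2667 0.5966 0.0098]
```

move_arm:
  plan:
    - [[0.3,-0.35,0,0,0,0,0],[0.3,-0.35,0,0,0,0,0],[0.3,-0.35,0,0,0,0,0],[0.3,-0.35,0,0,0,0,0],[0.3,-0.35,0,0,0,0,0],[0.3,-0.35,0,0,0,0,0],[0.3,-0.35,0,0,0,0,0],[0.3,-0.35,0,0,0,0,0],[0.3,-0.35,0,0,0,0,0],[0.3,-0.35,0,0,0,0,0]]

```text
time: 1.35
tool_pos: [0.4031, -0.0946, 0.2311]
tool_rot: [0.0, 0.99, 0.141, 0.0]
contact_force: [1.8, -0.2, -0.8]
gripper_width: 0.999
grasp_force: 0.0
```

```bash
python3 -c "
from h import *
go([.441,-.003,.16],15.5)"
```

```text
t 1.35 pos [ 0.4031 -0.0946  0.2311] toolx yaw 16.19055622379611 z [ 0.0003 -0.0002 -1.    ] F [ 1.7531 -0.1745 -0.752 ] w 0.9989482131009247 0.0 q [-0.4106 -0.4919  2.0752 -0.0001  1.558   0.8776]
 yaw 15.5 turn [ 0.002  -0.0018  0.0803]
 yaw 195.5 turn [  0.0028   0.0031 -20.8636]
 shift [ 0.5158 -0.6452  0.5922]  world d [ 0.0379  0.0916 -0.0711]
```

move_arm:
  plan:
    - [[0.26,-0.32,0,0,0,0.08,0.4],[0.255,-0.325,0.1,0,0,0,0.4],[0,0,0.25,0,0,0,0.4],[0,0,0.25,0,0,0,0.4],[0,0,0.25,0,0,0,0.4],[0,0,0.2,0,0,0,0.4],[0,0,0.15,0,0,0,0.4],[0,0,0.08,0,0,0,0.4],[0,0,0,0,0,0,0.4],[0,0,0,0,0,0,0.4]]

```text
time: 2.6
tool_pos: [0.4418, -0.0051, 0.0786]
tool_rot: [0.0, 0.991, 0.135, 0.001]
contact_force: [-0.1, -0.4, -0.7]
gripper_width: 0.598
grasp_force: 0.0
```

Run:
```python
from h import *
go([.441,-.003,.077],15.5)
f=grab("side"); im=f["im"][130:290,220:430]; cv2.imwrite("pics/g1.png",cv2.resize(np.clip(im*1.5,0,255).astype(np.uint8),None,fx=3.6,fy=3.6,interpolation=cv2.INTER_CUBIC))
```

```text
t 2.6 pos [ 0.4418 -0.0051  0.0786] toolx yaw 15.516095443542513 z [ 0.0014 -0.0002 -1.    ] F [-0.0793 -0.4153 -0.7335] w 0.5978053904428265 0.0 q [-0.1804 -0.2576  2.1659  0.      1.2318  1.1196]
 yaw 15.5 turn [ 0.004  -0.0087  0.0019]
 yaw 195.5 turn [  0.0136   0.0062 -20.9421]
 shift [-0.0018 -0.019   0.013 ]  world d [-0.0008  0.0021 -0.0016]
```

View pics/g1.png

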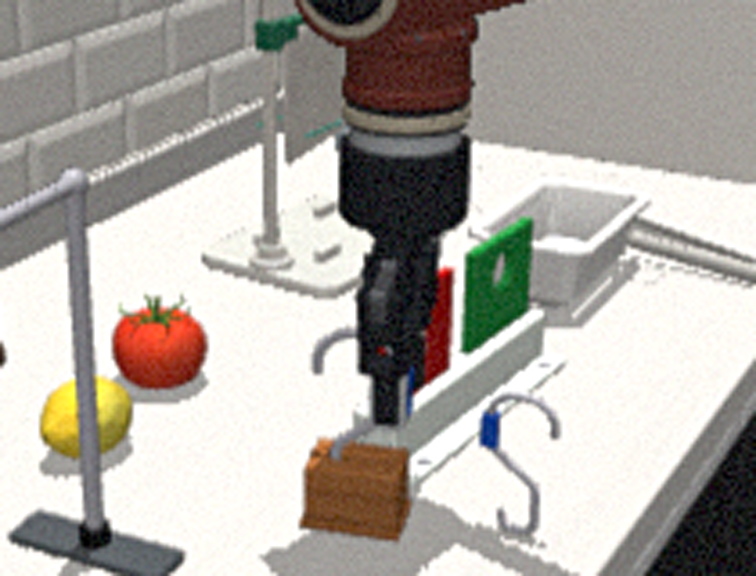

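The fingers straddle the blue sleeve at about (405,385), just above the block. I'll close on it and lift.

move_arm:
  plan:
    - [[0,-0.018,0.013,0,0,0,0.4],[0,0,0,0,0,0,1],[0,0,0,0,0,0,1],[0,0,0,0,0,0,1],[0,0,0,0,0,0,1],[0,0,0,0,0,0,1],[0,0,0,0,0,0,1],[0,0,-0.05,0,0,0,1],[0,0,-0.1,0,0,0,1],[0,0,-0.1,0,0,0,1]]

```text
time: 3.9
tool_pos: [0.4406, -0.0029, 0.107]
tool_rot: [-0.0, 0.991, 0.135, 0.0]
contact_force: [-0.7, -1.0, -2.1]
gripper_width: 0.118
grasp_force: 58.5
```

move_arm:
  plan:
    - [[0,0,-0.2,0,0,0,1],[0,0,-0.25,0,0,0,1],[0,0,-0.25,0,0,0,1],[0,0,-0.25,0,0,0,1],[0,0,-0.1,0,0,0,1],[0,0,0,0,0,0.4,1],[0,0,0,0,0,0.5,1],[0,0,0,0,0,0.5,1],[0,0,0,0,0,0.5,1],[0,0,0,0,0,0.42,1]]

```text
time: 5.15
tool_pos: [0.4401, -0.0025, 0.2315]
tool_rot: [-0.001, 0.999, -0.04, -0.001]
contact_force: [0.1, -0.1, -1.1]
gripper_width: 0.119
grasp_force: 58.5
```

Run:
```python
from h import *
go([.481,-.223,.22],-4.2)
f=grab("side"); im=f["im"][100:300,220:430]; cv2.imwrite("pics/g2.png",cv2.resize(np.clip(im*1.5,0,255).astype(np.uint8),None,fx=3,fy=3,interpolation=cv2.INTER_CUBIC))
```

```text
t 5.15 pos [ 0.4401 -0.0025  0.2315] toolx yaw -4.5341208629280585 z [-0.0015  0.0011 -1.    ] F [ 0.059  -0.0782 -1.1429] w 0.11894141570132578 58.53929579257965 q [-0.1757 -0.4149  2.0211  0.0009  1.537   1.4742]
 yaw -4.2 turn [-0.0069  0.0103 -0.0389]
 yaw 175.8 turn [ 0.0161  0.0108 20.9051]
 shift [0.485  1.8047 0.0929]  world d [ 0.0409 -0.2205 -0.0115]
```

View pics/g2.png

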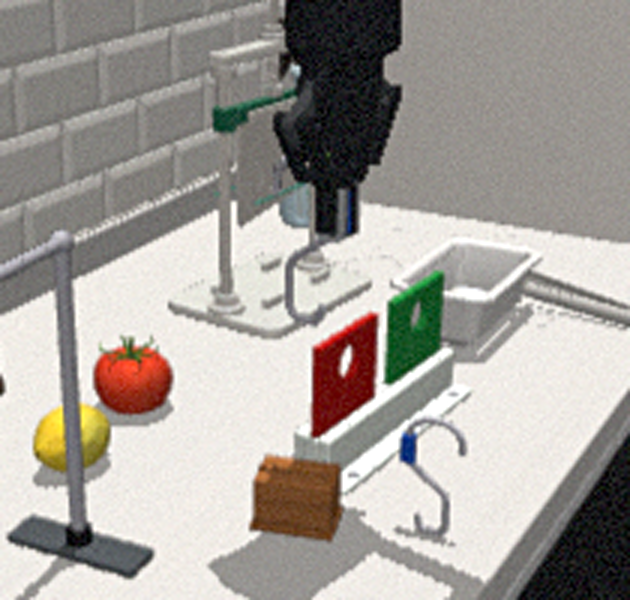

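The hook is held upright, with the sleeve at (345,210) and the lower bend at (305,315). The green board's hole is visible at (417,315). I'll measure the hole and the bend.

```bash
cat >> h.py <<'E'
def onplane(f,uv,p,n):
    o,d=ray(f,uv); return o+d*((np.dot(np.array(p)-o,n))/(d@n))[:,None]
def greenhole(f,p,yaw=-4.2):
    hsv=cv2.cvtColor(f["im"],cv2.COLOR_BGR2HSV); g=cv2.inRange(hsv,(45,80,25),(90,255,255)); g[:,:335]=0;g[:185]=0;g[240:]=0;g[:,380:]=0
    cs,hi=cv2.findContours(g,cv2.RETR_CCOMP,cv2.CHAIN_APPROX_NONE)
    i=max([i for i in range(len(cs)) if hi[0][i][3]>=0],key=lambda i:cv2.contourArea(cs[i])); m=cv2.moments(cs[i])
    uv=[m["m10"]/m["m00"],m["m01"]/m["m00"]]; n=np.array([np.cos(np.radians(yaw)),np.sin(np.radians(yaw)),0])
    print("hole px",uv,"area",m["m00"],"pos",onplane(f,uv,p,n))
E
python3 - <<'E'
from h import *
f=grab("side"); greenhole(f,[.4732,-.2237,.089])
t=grab("top"); W=cloud(t); hsv=cv2.cvtColor(t["im"],cv2.COLOR_BGR2HSV); g=cv2.inRange(hsv,(45,80,25),(90,255,255))>0
m=g&(W[...,2]>.1)&(W[...,2]<.125); m[:,:335]=0;m[:,390:]=0
uv=np.argwhere(m)[:,::-1].astype(float); P=onz(t,uv,.116); print("green top ray",len(P),cv2.minAreaRect(P[:,:2].astype(np.float32)),P.mean(0))
# hook in its plane
s=manip.state(); p=s["tool_pos"]; a=np.radians(-4.5); n=np.array([-np.sin(a),np.cos(a),0]); ex=np.array([np.cos(a),np.sin(a),0])
W=cloud(f); u,v=np.meshgrid(np.arange(560),np.arange(420)); Q=onplane(f,np.c_[u.ravel(),v.ravel()],p,n).reshape(420,560,3)
hx=(Q-p)@ex; hz=Q[...,2]-p[2]+.071
m=(np.abs((W-p)@n)<.03)&(hz<.055)&(hz>-.01)&(hx>-.02)&(hx<.07)
print("hook wire",m.sum(),"lat",np.median(((W-p)@n)[m]),"x",np.percentile(hx[m],[1,99]),"z",np.percentile(hz[m],[1,99]))
for k in np.arange(-.004,.055,.006):
    r=m&(hz>=k)&(hz<k+.006)
    if r.any(): print(round(k,3),r.sum(),hx[r].min(),hx[r].max())
E
```

```text
hole px [358.0748299319727, 204.7482993197279] area 24.5 pos [[ 0.4727 -0.2304  0.0869]]
green top ray 105 ((0.471935898065567, -0.22214405238628387), (0.09045113623142242, 0.008265972137451172), 86.39081573486328) [ 0.4725 -0.2201  0.116 ]
hook wire 117 lat 0.0009531801643338095 x [0.0074 0.0406] z [0.0021 0.0541]
-0.004 1 0.01699690541099879 0.01699690541099879
0.002 27 0.009643439236073092 0.037485156120164835
0.008 20 0.009703666449136186 0.04015854820822712
0.014 17 0.007362164717200668 0.04025365806174181
0.02 7 0.03513693870216099 0.04031678417304495
0.026 9 0.035245944510496625 0.04041105579227084
0.032 7 0.03535437169723938 0.040504830081977555
0.038 9 0.0329777289510552 0.040567072032533055
0.044 10 0.030547552824188372 0.04059811119276097
0.05 10 0.023178369712191428 0.035640718538366575
```

move_arm:
  plan:
    - [[0.085,0.2,0,0,0,0,1],[0.085,0.33,0,0,0,-0.03,1],[0.085,0.38,0,0,0,0,1],[0.085,0.38,0,0,0,0,1],[0.085,0.33,0,0,0,0,1],[0.085,0.2,0,0,0,0,1],[0,0,0.2,0,0,0,1],[0,0,0.28,0,0,0,1],[0,0,0.2,0,0,0,1],[0,0,0,0,0,0,1]]

```text
time: 6.55
tool_pos: [0.4839, -0.2241, 0.1477]
tool_rot: [-0.002, 0.999, -0.036, -0.002]
contact_force: [0.4, 0.4, -0.3]
gripper_width: 0.12
grasp_force: 58.8
```

Run:
```python
from h import *
go([.4475,-.222,.1505],-4.2)
o=[]
for n,b in(("side",(310,140,410,260)),("top",(330,180,430,260))):
    f=grab(n); im=f["im"][b[1]:b[3],b[0]:b[2]]; o.append(cv2.resize(np.clip(im*1.6,0,255).astype(np.uint8),(395,395*(b[3]-b[1])//100),interpolation=cv2.INTER_CUBIC))
c=np.zeros((480,800,3),np.uint8)
for i,a in enumerate(o): c[:a.shape[0],i*400:i*400+395]=a
cv2.imwrite("pics/g3.png",c)
```

```text
t 6.55 pos [ 0.4839 -0.2241  0.1477] toolx yaw -4.1225373033716926 z [-0.0048  0.0034 -1.    ] F [ 0.4106  0.4035 -0.2719] w 0.11973802568373625 58.76278102397919 q [-0.5735 -0.0965  1.9025  0.0003  1.3415  1.0691]
 yaw -4.2 turn [-0.0206  0.0337  0.009 ]
 yaw 175.8 turn [ -0.053   -0.0323 -20.9349]
 shift [-0.3037  0.0039 -0.0218]  world d [-0.0364  0.0021  0.0028]
```

View pics/g3.png

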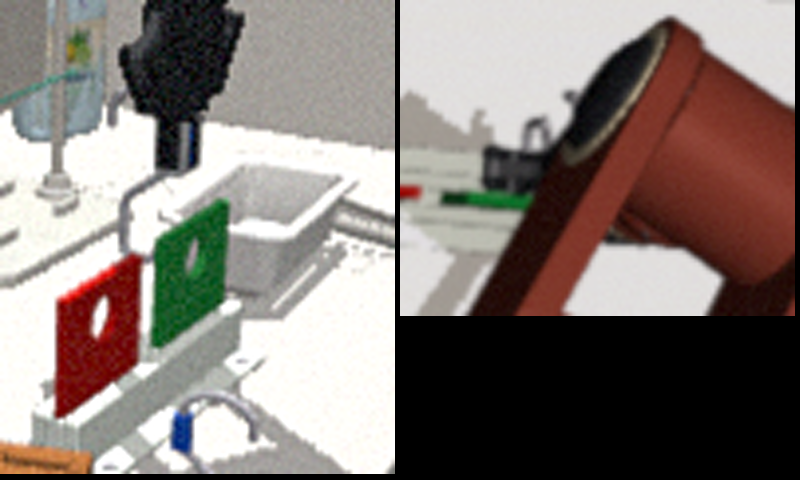

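The bend, at about (145,255) in the left half, is on the far side of the green board and level with its hole at (195,255). I'll correct z by +3 mm and insert slowly.

move_arm:
  plan:
    - [[0,0,-0.022,-0.02,0.03,0,1],[0,0,0,0,0,0,1],[-0.038,0,0,0,0,0,1],[-0.038,0,0,0,0,0,1],[-0.038,0,0,0,0,0,1],[-0.038,0,0,0,0,0,1],[-0.038,0,0,0,0,0,1],[-0.038,0,0,0,0,0,1],[-0.038,0,0,0,0,0,1],[-0.038,0,0,0,0,0,1]]

```text
time: 7.9
tool_pos: [0.4488, -0.2226, 0.153]
tool_rot: [0.002, 0.999, -0.036, 0.002]
contact_force: [1.4, 0.7, -0.1]
gripper_width: 0.119
grasp_force: 58.7
```

Run:
```python
from h import *
go([.4475,-.222,.1505],-4.2)
f=grab("side"); b=(310,140,410,260); im=f["im"][b[1]:b[3],b[0]:b[2]]
cv2.imwrite("pics/g4.png",cv2.resize(np.clip(im*1.6,0,255).astype(np.uint8),(500,600),interpolation=cv2.INTER_CUBIC))
```

```text
t 7.9 pos [ 0.4488 -0.2226  0.153 ] toolx yaw -4.1617019371865105 z [ 0.0043 -0.0033 -1.    ] F [ 1.4467  0.748  -0.0696] w 0.1188136445851143 58.66949021816254 q [-0.6089 -0.1918  1.9784 -0.0003  1.3496  1.0346]
 yaw -4.2 turn [ 0.02   -0.0301  0.0044]
 yaw 175.8 turn [  0.0473   0.0314 -20.9395]
 shift [-0.0115 -0.0043  0.021 ]  world d [-0.0013  0.0006 -0.0025]
```

View pics/g4.png

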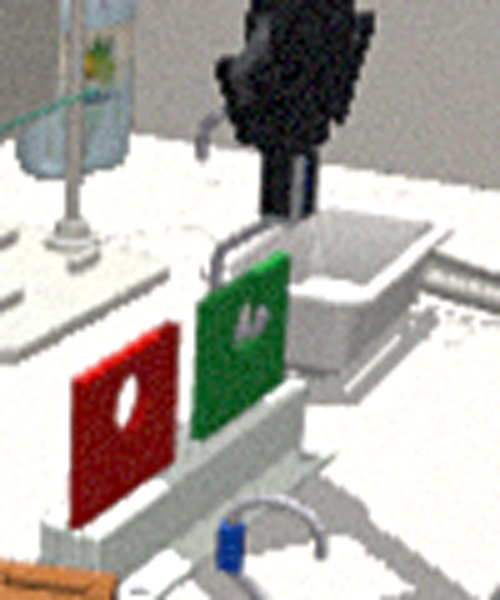

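The tip shows inside the green hole at (255,325) and the contact force is small. I'll lift slowly.

move_arm:
  plan:
    - [[-0.008,0,0,0.02,-0.03,0,1],[0,0,-0.04,0,0,0,1],[0,0,-0.05,0,0,0,1],[0,0,-0.05,0,0,0,1],[0,0,-0.06,0,0,0,1],[0,0,-0.07,0,0,0,1],[0,0,-0.08,0,0,0,1],[0,0,-0.08,0,0,0,1],[0,0,-0.08,0,0,0,1],[0,0,-0.08,0,0,0,1]]

```text
time: 9.2
tool_pos: [0.4482, -0.2226, 0.2246]
tool_rot: [0.0, 0.999, -0.036, 0.0]
contact_force: [0.6, 0.1, -1.9]
gripper_width: 0.113
grasp_force: 58.5
```

move_arm:
  plan:
    - [[0,0,-0.08,0,0,0,1],[0,0,-0.1,0,0,0,1],[0,0,-0.12,0,0,0,1],[0,0,-0.12,0,0,0,1],[0,0,-0.12,0,0,0,1],[0,0,-0.1,0,0,0,1],[0,0,-0.06,0,0,0,1],[0,0,0,0,0,0,1],[0,0,0,0,0,0,1],[0,0,0,0,0,0,1]]

```text
time: 10.45
tool_pos: [0.4479, -0.2224, 0.307]
tool_rot: [-0.0, 0.999, -0.036, -0.001]
contact_force: [0.2, 0.3, -1.4]
gripper_width: 0.116
grasp_force: 58.5
```

Run:
```python
from h import *
go([.50,.278,.31],4.8)
f=grab("side"); b=(290,110,410,260); im=f["im"][b[1]:b[3],b[0]:b[2]]
cv2.imwrite("pics/g5.png",cv2.resize(np.clip(im*1.6,0,255).astype(np.uint8),(480,600),interpolation=cv2.INTER_CUBIC))
```

```text
t 10.45 pos [ 0.4479 -0.2224  0.307 ] toolx yaw -4.168524449875409 z [-0.0011  0.0008 -1.    ] F [ 0.1731  0.2824 -1.3759] w 0.11609725617998702 58.503735065460205 q [-0.6098 -0.2839  1.7977  0.      1.6291  1.0337]
 yaw 4.8 turn [-0.0051  0.0071 -1.0435]
 yaw 184.8 turn [ 0.0107  0.0076 19.9004]
 shift [ 0.1296 -4.1907 -0.022 ]  world d [0.0521 0.5004 0.003 ]
```

View pics/g5.png

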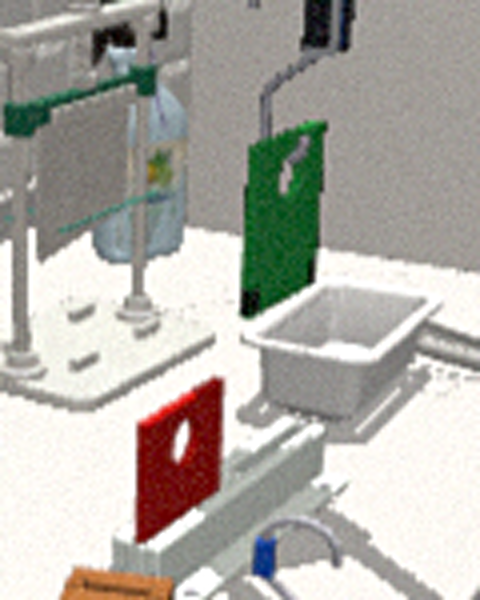

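The board hangs freely on the hook at (285,220) and the red board is undisturbed. I'll carry it to the rail gently.

move_arm:
  plan:
    - [[0,0,0,0,0,-0.15,1],[0,0,0,0,0,-0.25,1],[0,0,0,0,0,-0.25,1],[0,0,0,0,0,-0.25,1],[0,0,0,0,0,-0.14,1],[0,-0.03,0,0,0,0,1],[0,-0.06,0,0,0,0,1],[0,-0.1,0,0,0,0,1],[0,-0.14,0,0,0,0,1],[0,-0.17,0,0,0,0,1]]

```text
time: 11.75
tool_pos: [0.443, -0.1614, 0.3079]
tool_rot: [-0.0, 0.999, 0.042, 0.0]
contact_force: [0.4, -0.3, -1.4]
gripper_width: 0.116
grasp_force: 58.5
```

move_arm:
  plan:
    - [[0.02,-0.2,0,0,0,0,1],[0.03,-0.2,0,0,0,0,1],[0.04,-0.2,0,0,0,0,1],[0.04,-0.2,0,0,0,0,1],[0.045,-0.2,0,0,0,0,1],[0.045,-0.2,0,0,0,0,1],[0.045,-0.2,0,0,0,0,1],[0.045,-0.2,0,0,0,0,1],[0.045,-0.2,0,0,0,0,1],[0.045,-0.2,0,0,0,0,1]]

```text
time: 13.0
tool_pos: [0.4704, 0.0823, 0.308]
tool_rot: [-0.0, 0.999, 0.042, 0.0]
contact_force: [-0.0, 0.1, -2.2]
gripper_width: 0.119
grasp_force: 58.5
```

move_arm:
  plan:
    - [[0.045,-0.2,0,0,0,0,1],[0.045,-0.2,0,0,0,0,1],[0.045,-0.2,0,0,0,0,1],[0.045,-0.2,0,0,0,0,1],[0.045,-0.2,0,0,0,0,1],[0.045,-0.17,0,0,0,0,1],[0.04,-0.15,0,0,0,0,1],[0.035,-0.12,0,0,0,0,1],[0.025,-0.1,0,0,0,0,1],[0.013,-0.055,0,0,0,0,1]]

```text
time: 14.25
tool_pos: [0.5011, 0.2755, 0.3077]
tool_rot: [0.0, 0.999, 0.042, -0.0]
contact_force: [-0.5, -0.5, -3.0]
gripper_width: 0.115
grasp_force: 58.5
```

Run:
```python
from h import *
go([.5005,.275,.235],4.7)
f=grab("side"); W=cloud(f)
hsv=cv2.cvtColor(f["im"],cv2.COLOR_BGR2HSV); g=cv2.inRange(hsv,(45,80,25),(90,255,255))>0
m=g&(W[...,1]>.15)&(W[...,2]>.05); P=W[m]; print("green",m.sum(),P.min(0),P.max(0),P.mean(0))
cv2.imwrite("pics/g6.png",np.clip(f["im"]*1.5,0,255).astype(np.uint8))
```

```text
t 14.25 pos [0.5011 0.2755 0.3077] toolx yaw 4.778074361103901 z [-0.0002 -0.0002 -1.    ] F [-0.5187 -0.4675 -2.9531] w 0.1153159388838733 58.526047468185425 q [ 0.3726 -0.1076  1.644  -0.0002  1.6054  1.86  ]
 yaw 4.7 turn [0.0015 0.0014 0.0091]
 yaw 184.7 turn [ -0.0022   0.0023 -20.9349]
 shift [-0.0048  0.0034  0.6061]  world d [-0.0006 -0.0005 -0.0727]
green 2159 [0.4671 0.2236 0.0651] [0.7733 0.3935 0.5053] [0.5202 0.2838 0.2086]
```

View pics/g6.png

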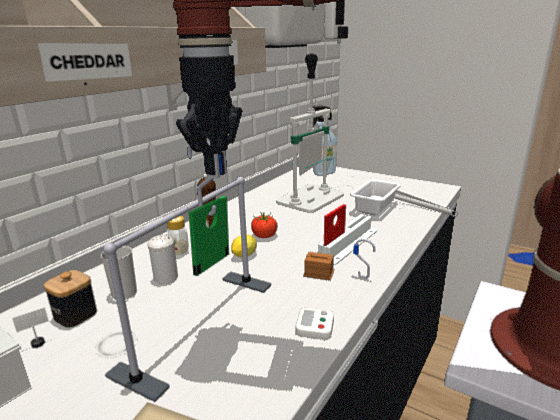

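The board hangs on the robot side of the bar at about (210,235) and clear of it. Now I lower to the approach height.

move_arm:
  plan:
    - [[0,0,0.04,0,0,0,1],[0,0,0.08,0,0,0,1],[0,0,0.1,0,0,0,1],[0,0,0.1,0,0,0,1],[0,0,0.1,0,0,0,1],[0,0,0.09,0,0,0,1],[0,0,0.06,0,0,0,1],[0,0,0.036,0,0,0,1],[0,0,0,0,0,0,1],[0,0,0,0,0,0,1]]

```text
time: 15.55
tool_pos: [0.5012, 0.2751, 0.2357]
tool_rot: [-0.0, 0.999, 0.042, 0.0]
contact_force: [-0.7, 0.3, -2.0]
gripper_width: 0.11
grasp_force: 58.5
```

Run:
```python
from h import *
go([.5455,.2795,.235],4.7)
f=grab("side"); W=cloud(f)
hsv=cv2.cvtColor(f["im"],cv2.COLOR_BGR2HSV); g=(cv2.inRange(hsv,(45,80,25),(90,255,255))>0)
m=g&(W[...,1]>.2)&(W[...,1]<.36)&(W[...,0]<.56)&(W[...,2]>.05)&(W[...,2]<.22); P=W[m]; print("green",m.sum(),np.percentile(P,[1,99],axis=0),P.mean(0))
A=np.c_[P[:,1:],np.ones(len(P))]; print("x=a y+b z+c",np.linalg.lstsq(A,P[:,0],rcond=None)[0])
s=manip.state(); p=np.array(s["tool_pos"]); a=np.radians(4.7); n=np.array([-np.sin(a),np.cos(a),0]); ex=np.array([np.cos(a),np.sin(a),0])
dl=(W-p)@n; hx=(W-p)@ex; hz=W[...,2]-p[2]+.071
m=(abs(dl)<.012)&(hz>.1)&(hz<.132)&(hx>.015)&(hx<.065); print("crown",m.sum(),np.percentile(hx[m],[1,99]),np.percentile(hz[m],[1,99]))
# bar near y
mb=(abs(W[...,1]-.34)<.04)&(abs(W[...,2]-.24)<.012)&(abs(W[...,0]-.57)<.03); print("bar",mb.sum(),W[mb].mean(0),np.percentile(W[mb],[2,98],axis=0)[:,2])
im=f["im"][110:290,130:290]; cv2.imwrite("pics/g7.png",cv2.resize(np.clip(im*1.6,0,255).astype(np.uint8),(533,600),interpolation=cv2.INTER_CUBIC))
```

```text
t 15.55 pos [0.5012 0.2751 0.2357] toolx yaw 4.773406531642936 z [ 0.0009  0.0003 -1.    ] F [-0.7247  0.2688 -1.9508] w 0.11013810044081858 58.49547207355499 q [ 0.3718 -0.0769  1.7341 -0.      1.4834  1.8593]
 yaw 4.7 turn [-0.0017 -0.0063  0.0085]
 yaw 184.7 turn [  0.0099  -0.0027 -20.9354]
 shift [ 0.371  -0.0062  0.0061]  world d [ 0.0443  0.0044 -0.0007]
green 1875 [[0.5158 0.2328 0.0771]
 [0.5263 0.3206 0.1849]] [0.5202 0.2815 0.1339]
x=a y+b z+c [-0.0689  0.0105  0.5382]
crown 21 [0.0469 0.0529] [0.1    0.1108]
bar 261 [0.5612 0.3422 0.2421] [0.2365 0.2456]
```

View pics/g7.png

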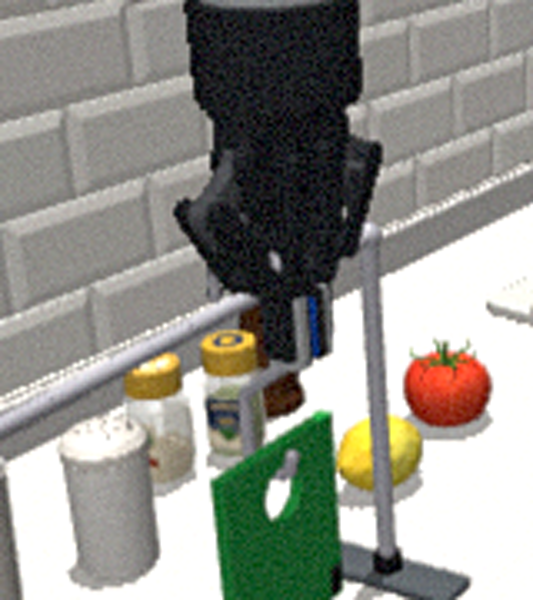

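The hook tip is on the robot side of the bar, and the heights match: board bottom at 0.077 m, bar at 0.24 m. I'll move the hook under and over the bar.

move_arm:
  plan:
    - [[0.02,0,0,0,0,0,1],[0.035,0,0,0,0,0,1],[0.045,0,0,0,0,0,1],[0.05,0,0,0,0,0,1],[0.05,0,0,0,0,0,1],[0.05,0,0,0,0,0,1],[0.05,0,0,0,0,0,1],[0.04,0,0,0,0,0,1],[0.021,0,0,0,0,0,1],[0.01,0,0,0,0,0,1]]

```text
time: 16.85
tool_pos: [0.5454, 0.2787, 0.2351]
tool_rot: [0.0, 0.999, 0.042, -0.0]
contact_force: [0.7, 0.5, -1.7]
gripper_width: 0.116
grasp_force: 58.5
```

Run:
```python
from h import *
go([.5455,.2795,.198],4.7)
```

```text
t 16.85 pos [0.5454 0.2787 0.2351] toolx yaw 4.772558181724231 z [-0.0001 -0.0001 -1.    ] F [ 0.658   0.4662 -1.7393] w 0.1160538112412901 58.497962951660156 q [ 0.3509  0.0212  1.639  -0.      1.4816  1.8384]
 yaw 4.7 turn [0.0004 0.0009 0.0084]
 yaw 184.7 turn [ -0.0015   0.0006 -20.9355]
 shift [ 0.0017 -0.007   0.3088]  world d [ 0.0001  0.0008 -0.0371]
```

move_arm:
  plan:
    - [[0,0,0.03,0,0,0,1],[0,0,0.04,0,0,0,1],[0,0,0.05,0,0,0,1],[0,0,0.05,0,0,0,1],[0,0,0.05,0,0,0,1],[0,0,0.04,0,0,0,1],[0,0,0.03,0,0,0,1],[0,0,0.01,0,0,0,1],[0,0,0,0,0,0,1],[0,0,0,0,0,0,1]]

```text
time: 18.1
tool_pos: [0.5454, 0.2787, 0.1994]
tool_rot: [-0.0, 0.999, 0.042, 0.0]
contact_force: [0.1, -0.2, -2.5]
gripper_width: 0.118
grasp_force: 58.5
```

Run:
```python
from h import *
go([.5455,.2795,.198],4.7)
f=grab("side")
im=f["im"][110:290,130:290]; cv2.imwrite("pics/g8.png",cv2.resize(np.clip(im*1.6,0,255).astype(np.uint8),(533,600),interpolation=cv2.INTER_CUBIC))
```

```text
t 18.1 pos [0.5454 0.2787 0.1994] toolx yaw 4.771578441849133 z [ 0.0005  0.0002 -1.    ] F [ 0.1499 -0.1923 -2.5266] w 0.11788007105776996 58.497238755226135 q [0.3509 0.0443 1.6753 0.     1.4214 1.8384]
 yaw 4.7 turn [-0.001  -0.0035  0.0083]
 yaw 184.7 turn [  0.0055  -0.0016 -20.9356]
 shift [ 0.001  -0.0066  0.0118]  world d [ 0.0001  0.0008 -0.0014]
```

View pics/g8.png

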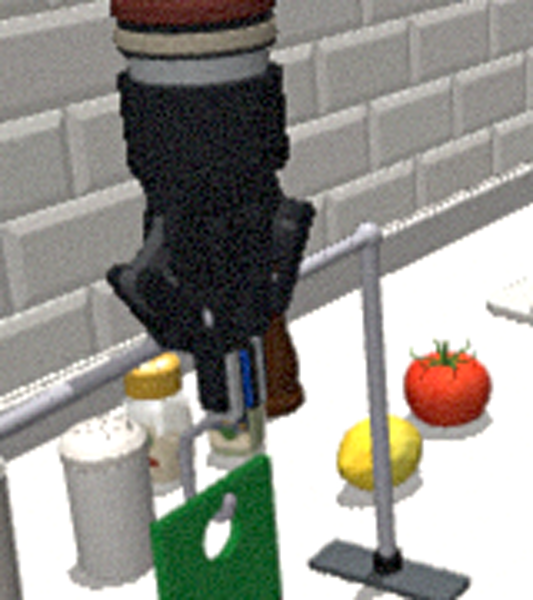

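The gripper and sleeve stand on the robot side of the bar, and the hook's bend is over it. I'll ease down until the bar takes the weight.

move_arm:
  plan:
    - [[0,0,0.006,0,0,0,1],[0,0,0.006,0,0,0,1],[0,0,0.006,0,0,0,1],[0,0,0.006,0,0,0,1],[0,0,0,0,0,0,1],[0,0,0,0,0,0,1],[0,0,0,0,0,0,1],[0,0,0,0,0,0,1],[0,0,0,0,0,0,1],[0,0,0,0,0,0,1]]

```text
time: 19.4
tool_pos: [0.5453, 0.2787, 0.1962]
tool_rot: [0.0, 0.999, 0.042, 0.0]
contact_force: [0.9, -1.0, -1.7]
gripper_width: 0.117
grasp_force: 58.5
```

move_arm:
  plan:
    - [[0,0,0.006,0,0,0,1],[0,0,0.006,0,0,0,1],[0,0,0.006,0,0,0,1],[0,0,0,0,0,0,1],[0,0,0,0,0,0,1],[0,0,0,0,0,0,1],[0,0,0,0,0,0,1],[0,0,0,0,0,0,1],[0,0,0,0,0,0,1],[0,0,0,0,0,0,1]]

```text
time: 20.65
tool_pos: [0.5457, 0.2788, 0.1954]
tool_rot: [-0.0, 0.999, 0.042, 0.001]
contact_force: [-2.1, -1.0, 5.1]
gripper_width: 0.115
grasp_force: 59.6
```

Contact (+5 N). I'll open the fingers gently.

move_arm:
  plan:
    - [[0,0,-0.006,0,0,0,1],[0,0,0,0,0,0,0.86],[0,0,0,0,0,0,0.82],[0,0,0,0,0,0,0.75],[0,0,0,0,0,0,0.65],[0,0,0,0,0,0,0.5],[0,0,0,0,0,0,0.4],[0,0,0,0,0,0,0.4],[0,0,0,0,0,0,0.4],[0,0,0,0,0,0,0.4]]

```text
time: 21.9
tool_pos: [0.5453, 0.2786, 0.1948]
tool_rot: [-0.0, 0.999, 0.042, 0.0]
contact_force: [-0.4, 0.4, -0.2]
gripper_width: 0.598
grasp_force: 0.0
```

Run:
```python
from h import *
go([.5455,.2795,.32],4.7)
f=grab("side"); W=cloud(f)
hsv=cv2.cvtColor(f["im"],cv2.COLOR_BGR2HSV); g=(cv2.inRange(hsv,(45,80,25),(90,255,255))>0)
m=g&(W[...,1]>.2)&(W[...,1]<.36)&(W[...,2]>.02)&(W[...,2]<.2); P=W[m]; print("green",m.sum(),np.percentile(P,[1,99],axis=0),P.mean(0))
A=np.c_[P[:,1:],np.ones(len(P))]; print("x=a y+b z+c",np.linalg.lstsq(A,P[:,0],rcond=None)[0])
```

```text
t 21.9 pos [0.5453 0.2786 0.1948] toolx yaw 4.773466364395098 z [ 0.0001  0.     -1.    ] F [-0.429   0.3544 -0.1889] w 0.5977237366940087 0.0 q [ 0.3509  0.0477  1.6797 -0.      1.4142  1.8384]
 yaw 4.7 turn [ 0.     -0.0004  0.0085]
 yaw 184.7 turn [  0.0006   0.     -20.9354]
 shift [ 0.0023 -0.0071 -1.0433]  world d [0.0002 0.0009 0.1252]
green 1732 [[0.5588 0.2385 0.0376]
 [0.572  0.3261 0.1453]] [0.5648 0.2871 0.0944]
x=a y+b z+c [-0.1118  0.0069  0.5963]
```

It hangs upright at the expected height. I'll retreat straight up.

move_arm:
  plan:
    - [[0,0,-0.03,0,0,0,0.4],[0,0,-0.08,0,0,0,0.3],[0,0,-0.15,0,0,0,0.3],[0,0,-0.2,0,0,0,0.3],[0,0,-0.25,0,0,0,0.3],[0,0,-0.25,0,0,0,0.3],[0,0,-0.2,0,0,0,0.3],[-0.2,0,0,0,0,0,0.3],[-0.3,0,0,0,0,0,0.3],[-0.2,0,0,0,0,0,0.3]]

```text
time: 23.2
tool_pos: [0.4607, 0.2717, 0.336]
tool_rot: [-0.0, 0.999, 0.042, 0.001]
contact_force: [0.1, 0.1, 0.2]
gripper_width: 0.696
grasp_force: 0.0
```

move_arm:
  plan:
    - [[0,0,0,0,0,0,0.3],[0,0,0,0,0,0,0.3],[0,0,0,0,0,0,0.3],[0,0,0,0,0,0,0.3],[0,0,0,0,0,0,0.3],[0,0,0,0,0,0,0.3],[0,0,0,0,0,0,0.3],[0,0,0,0,0,0,0.3],[0,0,0,0,0,0,0.3],[0,0,0,0,0,0,0.3]]

```text
time: 24.45
tool_pos: [0.4616, 0.2716, 0.334]
tool_rot: [-0.0, 0.999, 0.042, 0.0]
contact_force: [0.2, 0.8, 0.1]
gripper_width: 0.701
grasp_force: 0.0
```

Run:
```python
from h import *
def meas():
    f=grab("side"); W=cloud(f)
    hsv=cv2.cvtColor(f["im"],cv2.COLOR_BGR2HSV); g=(cv2.inRange(hsv,(45,80,25),(90,255,255))>0)
    m=g&(W[...,1]>.2)&(W[...,1]<.36)&(W[...,2]>.02)&(W[...,2]<.2); P=W[m]; print("green",m.sum(),P.mean(0),np.linalg.lstsq(np.c_[P[:,1:],np.ones(len(P))],P[:,0],rcond=None)[0]); return f
go([.5,.2795,.32],4.7)
for i in range(6): f=meas()
cv2.imwrite("pics/g9.png",np.clip(f["im"]*1.5,0,255).astype(np.uint8)[100:420,80:460])
```

```text
t 24.45 pos [0.4616 0.2716 0.334 ] toolx yaw 4.772757607010358 z [ 0.  0. -1.] F [0.2253 0.7687 0.1188] w 0.7005592629929625 0.0 q [ 0.393  -0.202   1.6856  0.      1.6579  1.8805]
 yaw 4.7 turn [-0.0002 -0.0002  0.0085]
 yaw 184.7 turn [  0.0003  -0.0003 -20.9355]
 shift [ 0.3247 -0.0385  0.1166]  world d [ 0.0384  0.0079 -0.014 ]
green 1711 [0.5649 0.2869 0.0944] [-0.1146  0.0074  0.5971]
green 1718 [0.5649 0.2868 0.0946] [-0.115   0.0094  0.597 ]
green 1711 [0.5649 0.2871 0.0945] [-0.1151  0.0075  0.5972]
green 1719 [0.5649 0.2871 0.0944] [-0.116   0.0078  0.5974]
green 1712 [0.5649 0.2869 0.0945] [-0.1147  0.0074  0.5971]
green 1711 [0.5649 0.2869 0.0944] [-0.1159  0.0066  0.5975]
```

View pics/g9.png

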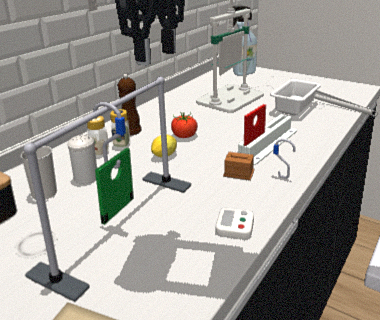

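The hook's bend lies over the bar at (110,110), and the green board hangs still at (115,187). The bystanders haven't moved and the arm is clear.

```bash
python3 -c "
from plant import manip
print(manip.job_done())"
```

```text
the job is handed in; nothing more can be done
None
```

I handed the job in at about 25 s of robot time: the green board hangs still on the S-hook over the drying rail, and the last picture shows the red board, lemon, tomato and timer undisturbed; `job_done()` returned no verdict.

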